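Cover the beans, twist the grinder lid to pulse and hold it

ROBOT

A 7-joint arm with a two-finger parallel gripper is mounted at the origin on a cart in front of the work surface, level with it; the furniture and walls round the work are solid. World frame = base frame: x ahead of the robot, y to its left, z up, the work surface at z = 0. Lengths are in mm, angles in rad, forces in N, time in s.
With the tool pointing down it reaches from about 400 to 925 mm from the base axis. Payload 4.1 kg.
Tool frame: the origin (TCP) lies midway between the tips of the shut fingers; the grasp point (between the pads) lies env.hold_point_z behind it (env.hold_point_z is the distance from the TCP to the grasp point, in mm); z points along the fingers, y is the line along which they close (so a half turn about z gives the same grasp; the last joint's range is limited). The gripper opens to 85 mm and grips with 20 to 120 N. Pads are 22 mm wide; open, the fingers measure 114 mm over their backs; the gripper's body (76 mm by 85 mm) begins 54 mm behind the grasp point. The pads swing forward as they close: fully open they stand 13 mm farther back than shut.
Start: joints at [-1.266, 0.398, 0.045, 1.537, -0.019, 1.207, -0.051], TCP at [255.378, 597.767, 231.347] pointing down, gripper open.
Joint ranges: [-2.82, 2.82], [-0.49, 2.23], [-1.37, 1.46], [0, 2.46], [-1.36, 4.5], [0.23, 2], [-2.94, 2.94]. Speed limits (rad/s): [2.57, 2.57, 3.14, 3.14, 3.14, 3.14, 3.14].

INTERFACE

Orientations are given as a unit quaternion [w, x, y, z].
In Python, from cell import env, optics gives the robot as it stands. The module is installed in compiled form; this text tells all that it offers.
- The arm moves only by the tool apply_moves, never from a script. Its argument "increments" is a list of rows, each a list of 7 numbers: the opening, from 0 (shut) to 1 (fully open), then the shift along the tool's x, y, z in mm, then the turn, a rotation vector about the tool's x, y, z in rad. In form: [[fingers, x, y, z, wx, wy, wz], ...]. A call has 1 to 12 rows; each row shifts and turns the commanded pose from where the row before left it, along the tool's axes as they then stand; what a row does not reach is not made up. A row lasts 1/8 s, in which the tool goes at most 62.5 mm and 10.7 degrees, less where a joint would pass 70% of its speed; a pose out of reach is approached as far as the arm can. A call with a gripper value outside its range is refused whole. The fingers move at their own pace and stop on an object; "grip_force" is the grip in N (left out, the last holds). Time passes only in rows, so rows that do not move let the fingers close. It gives the time, the measured TCP pose, the force, the opening and the grip force at its end, in the units of the state.
- env.observe(): the state, without advancing time (a new reading comes with each control period).
- optics.get_image(name): name is "scene" or "top"; returns a dict with "color" (384x512x3 uint8, blue, green, red), "K" (3x3 intrinsics, pixels), "distortion" ([k1, k2, p1, p2, k3] as OpenCV has them; the pictures are not rectified), "R" (3x3) and "t" (3): a world point X has camera coordinates R X + t. Camera axes: x right, y down, z forward; pixel columns grow to the right and rows downward; lengths in mm; the calibration is good to about 2 mm. A picture is of the moment at which its call begins. There is no depth.
- env.finish_job(): hands the job in; it is judged then, once.
The state is a dict: "time": time; "qpos": joint angles; "qd": joint speeds; "effort": joint torques, N m; "tool_pos": TCP position; "tcp_rot": TCP orientation; "force": force on the tool from outside, world axes, zero at the start; "moment": the same for the moment, N m; "gripper_width": finger opening in mm; "grasp_force": force on a finger pad.
Only numpy, scipy, OpenCV 4.12 (cv2) and the standard library are available. Lean on these libraries where they do the work, as an engineer would, in place of code of your own. Each camera call takes 0.05 s, during which the arm holds its last target. There are 200 camera calls.

TASK

The coffee grinder has just been filled: put the round-knobbed black lid squarely back on the open cream canister that the beans came from, then fit the grinder's own lid (the one with the finger bar and two pins) fully down into the grinder. Turn it clockwise, seen from above, against its spring to the pulse position marked by the pair of white dashes, half-way (45 degrees) to the quarter-turn lock, and never on into the lock click. Finish while still gripping the grinder lid and holding it there, since it springs back if let go, and leave the other things on the worktop where they are.

Things in the scene. Friction and masses are not known exactly. Their poses are not given: they have to be found in the camera images.
- canister_lid_knob (a point): Bean canister's lid: glossy black, round, 108 mm across, 51 mm high, flat underside, right way up on the worktop, loose, 0.18 kg. Point: on its axis, 46 mm above its underside, in the round knob, where to pinch it, this is 32 mm across and spans 30 to 51 mm above the underside; the broad body reaches up to 25 mm. z up; yaw does not matter.
- canister_mouth (a point): Open cream ceramic canister with a sunflower, loose, 103 mm across, 0.54 kg. Point: centre of its rim, 117 mm above the worktop. The lid's flat underside simply rests on this rim, so the knob point then lies 46 mm above this point.
- grinder_lid_bar (a point): Grinder lid's finger bar, dark, 64 mm long (lid's x), 18 mm wide (y), 34 mm tall, white dash at each end. Point: on the lid's axis, in the bar, 12 mm below its top, 22 mm above the dome it rises from, 38 mm above the flange's underside, 58 mm above the plug's underside. Grip the bar across y here. z up; the lid is the same after a half turn.
- grinder_lid: Grinder lid, dark plastic, loose, 0.15 kg, 70 mm high, right way up; origin: centre of its underside. Under the flange (100 mm across) a plug 71 mm across and 20 mm deep, with two round steel pins 9 mm thick sticking out along the lid's +x and -x to 42.5 mm from the axis, centres 6 mm above the origin. White dashes on bar and flange point to the pins.
- grinder_mouth (a point): Centre of the grinder's top rim (black collar, 100 mm across), 115 mm above the worktop; its axes are the grinder's. In the mouth a grey lip (74 mm opening) has two 13 mm slots at +x and -x, single white dashes on the rim: the lid's pins drop through them, lid x along this x either way round, until the flange rests on the rim (bar point 38 mm above). Play 1.5 mm, 3 degrees.
- grinder: Coffee grinder, steel body, black collar, 110 mm across the foot, stands firm and does not move; origin: centre of its underside. With the lid down, turning it clockwise from above (negative about z) takes the pins under the lip. 45 degrees from the slots is pulse (pairs of white dashes), 90 the lock (orange mark).
- lock_a (a joint): One of the two opposite sprung lock plungers, ball nose inside the collar, orange release button outside; m, 0 at rest, pushed out about 2 mm while a pin rides over it. The pins first meet the noses about 72 degrees from the slots and click past them at about 85 degrees.
- switch_ring (a joint): Sprung switch ring in the grinder, pushed round by the pins; rad, 0 at rest, grows as the lid turns clockwise after about 5 degrees of free play: about 0.70 when the lid is 45 degrees from the slots, 1.4 in the lock. Its spring pushes back with about 0.13 N m at pulse and turns the lid back if it is let go.
- canister_lid: The canister lid as a whole; origin: centre of its underside.
- spoon: Bystander: steel measuring spoon lying on the worktop, 128 x 40 x 12 mm; origin at its underside; leave it.
- salt: Bystander: the nearer to the coffee maker of two cream shakers with black tops, 78 mm high; origin at its underside; leave it.
- pad: Bystander: spiral note pad, 150 x 104 x 13 mm; origin at its underside; leave it.
Not all that is in view belongs to the job. Leave any yellow look-alike of the part that bears canister_mouth alone.

How it is judged:
By the outcome, as a careful person would: the job done as asked, in the order asked, and still so for the second after the job is handed in, while the arm keeps its last pose, push and grip.
It also fails if it takes over 64 s, if anything falls off the work surface, if the arm or the gripper's body presses on something with over 40 N, if the wrist force passes 120 N, or if a joint passes its speed limit or range.

## Working session

There is one attempt and no reset: what is moved stays moved. The work goes in short steps, Python scripts to look and compute and a tool call to move; the robot and the scene stay as the last step left them, time stands still between calls to the robot, and variables do not carry over. Pictures are saved under pics/ and viewed, at most 10 in all, crops included, and the job is handed in when it is done.

Besides the shell and the picture viewer there is one more tool, called after "Emit:" as name(argument=value, ...) on one line, values as JSON. apply_moves: Moves the arm, as the interface text tells. Its arguments: {"type":"object","properties":{"increments":{"type":"array","items":{"type":"array","items":{"type":"number"}}},"grip_force":{"type":"number"}},"required":["increments"]}

```bash
mkdir -p pics
python3 - <<'E'
from cell import env,optics
import cv2
s=env.observe()
print({k:s[k] for k in('time','tool_pos','tcp_rot','force','gripper_width')},env.hold_point_z)
for n in('scene','top'):
    d=optics.get_image(n);cv2.imwrite(f'pics/{n}0.png',cv2.resize(d['color'],(800,600),interpolation=cv2.INTER_CUBIC))
    print(n,d['K'],d['distortion'],d['R'],d['t'])
E
```

```text
{'time': 0.0, 'tool_pos': array([255.1537658 , 597.13234899, 230.2537836 ]), 'tcp_rot': array([-1.18497952e-04,  2.00476960e-01,  9.79697925e-01, -9.74966697e-04]), 'force': array([-0.88977885, -0.26177247,  0.16743796]), 'gripper_width': 85.47030347161754} 18.700000000000003
scene [[463.35818155   0.         253.1878393 ]
 [  0.         463.35818155 187.65643653]
 [  0.           0.           1.        ]] [-0.00549004  0.          0.          0.          0.        ] [[ 0.73106075 -0.68218457  0.01320574]
 [-0.45900202 -0.50602402 -0.73024437]
 [ 0.50484386  0.52779154 -0.6830584 ]] [-299.44143842  444.58455766  813.62881146]
top [[348.01816912   0.         258.77517867]
 [  0.         348.01816912 188.88254496]
 [  0.           0.           1.        ]] [0.03123033 0.         0.         0.         0.        ] [[ 0.01255786 -0.99968191  0.02187204]
 [-0.99443932 -0.01477332 -0.10426975]
 [ 0.1045597  -0.02044101 -0.99430852]] [174.05384158 577.5982888  986.70516766]
```

View pics/scene0.png

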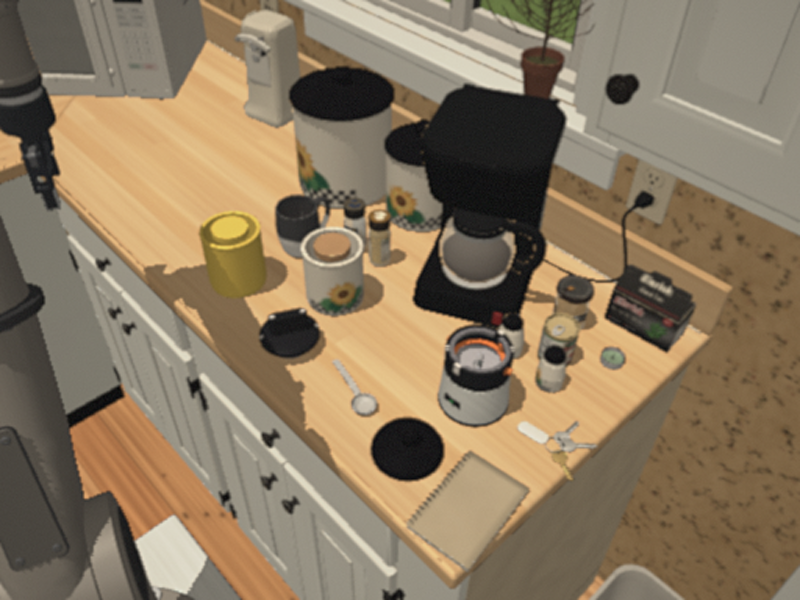

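View pics/top0.png

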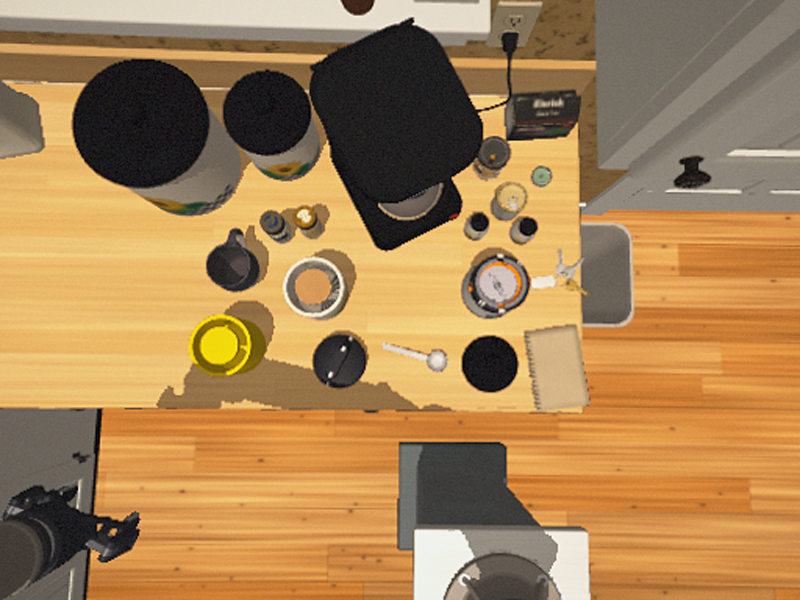

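Top view (800-px scale): the open canister mouth is at (316,288), the black knobbed lid at (490,362), the grinder mouth at (498,282), and the grinder lid at (340,359) with dashes at about (348,341) and (331,380). The yellow look-alike is at (221,345). I'll zoom in to measure.

```bash
cat > h.py <<'E'
from cell import env,optics
import cv2,numpy as np
def crop(n,x0,y0,w,h,k,f):
    d=optics.get_image(n);c=d['color'][y0:y0+h,x0:x0+w].astype(float)
    c=(255*(c/255)**0.6).astype('uint8')
    cv2.imwrite(f,cv2.resize(c,None,fx=k,fy=k,interpolation=cv2.INTER_CUBIC));return d
def ray(d,uv):
    p=cv2.undistortPoints(np.array([[uv]],float),d['K'],np.array(d['distortion']))[0,0]
    R=np.array(d['R']);return -R.T@d['t'],R.T@np.array([p[0],p[1],1])
def onz(d,uv,z):
    c,v=ray(d,uv);return c+v*(z-c[2])/v[2]
def tri(d1,u1,d2,u2):
    c1,v1=ray(d1,u1);c2,v2=ray(d2,u2)
    a=np.linalg.lstsq(np.c_[v1,-v2],c2-c1,rcond=None)[0]
    p,q=c1+a[0]*v1,c2+a[1]*v2;return (p+q)/2,np.linalg.norm(p-q)
def proj(d,X):
    return cv2.projectPoints(np.array(X,float).reshape(-1,3),cv2.Rodrigues(np.array(d['R']))[0],np.array(d['t'],float),d['K'],np.array(d['distortion']))[0][:,0]
E
python3 - <<'E'
from h import *
crop('top',180,150,170,112,4.7,'pics/t1.png')
crop('scene',155,140,200,150,4,'pics/s1.png')
E
```

```text
(no output)
```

View pics/t1.png

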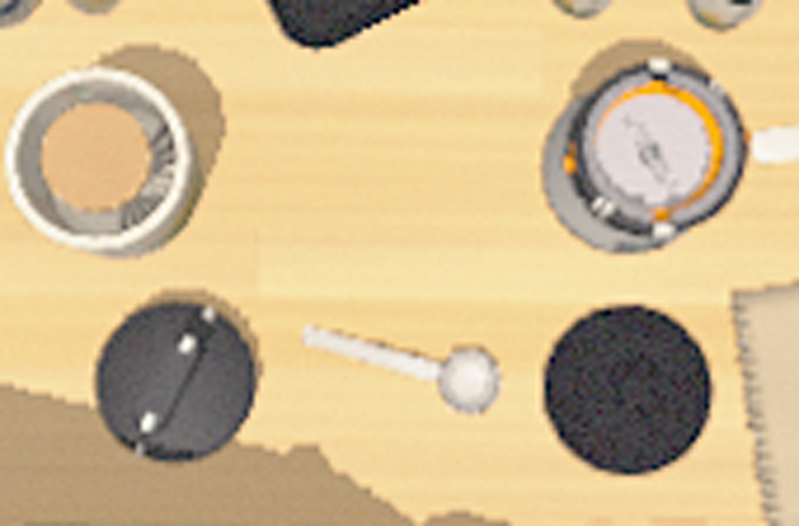

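View pics/s1.png

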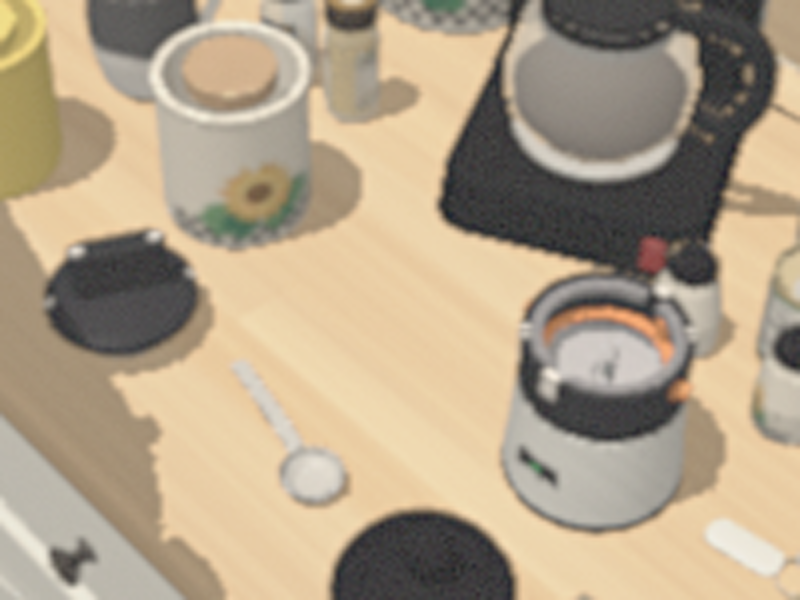

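Crop t1: canister rim centre (98,158). Grinder single (slot) dashes at (659,68) and (662,232), with the pulse pair at (601,208), clockwise from the lower slot. Grinder lid bar dashes at (188,344) and (149,422), black lid centred at (628,389).

Run:
```python
from h import *
np.set_printoptions(precision=1,suppress=True)
T=optics.get_image('top');S=optics.get_image('scene')
t=lambda x,y:(180+(x+.5)/4.7-.5,150+(y+.5)/4.7-.5)
s=lambda x,y:(155+(x+.5)/4-.5,140+(y+.5)/4-.5)
print('can',onz(T,t(98.5,158),117),onz(T,t(5,158),117)-onz(T,t(192,158),117),tri(T,t(98.5,158),S,s(231,73)))
a,b=onz(T,t(659,68),115),onz(T,t(662,232),115)
print('gr',a,b,(a+b)/2,np.degrees(np.arctan2(*(a-b)[1::-1])),onz(T,t(661,149),115),onz(T,t(601,208),115))
for z in(0,12,25):
  p=onz(T,t(545,390),z),onz(T,t(711,390),z);print('clid',z,(p[0]+p[1])/2,(p[0]-p[1])[1],onz(T,t(628,389.5),z))
print('bar',tri(T,t(188,344),S,s(155,237)),tri(T,t(149,422),S,s(77,252)))
a,b=onz(T,t(188,344),70),onz(T,t(149,422),70);print(a,b,(a+b)/2,np.linalg.norm(a-b),np.degrees(np.arctan2(*(a-b)[1::-1])))
a,b=onz(T,t(209,314),26),onz(T,t(139,450),26);print((a+b)/2,np.linalg.norm(a-b),np.degrees(np.arctan2(*(a-b)[1::-1])))
print('flange',onz(T,t(176.5,381.5),24))
# canister lid check in scene: full image 800x600 bounds 371..443 x,418..480 y
print(proj(S,[[0,0,0]]),S['t'])
from scipy.spatial.transform import Rotation as Ro
q=env.observe()['tcp_rot'];M=Ro.from_quat(q[[1,2,3,0]]).as_matrix();print(M)
```

```text
can [578.6 338.4 117. ] [ -1.6 105.    0. ] (array([578.5, 338.6, 116.6]), np.float64(0.3773041685381699))
gr [635.7  20.1 115. ] [541.5  19.  115. ] [588.6  19.5 115. ] 0.7184382426039685 [588.9  19.2 115. ] [554.6  53.6 115. ]
clid 0 [450.2  18.2   0. ] 104.95221172887759 [450.5  18.2   0. ]
clid 12 [450.5  20.4  12. ] 103.7383165410699 [450.8  20.4  12. ]
clid 25 [450.7  22.7  25. ] 102.42326342094492 [451.   22.7  25. ]
bar (array([474.8, 289.8,  71.2]), np.float64(0.6987951432224381)) (array([429.9, 310.8,  72.6]), np.float64(0.4681937407892834))
[475.1 289.7  70. ] [429.6 311.3  70. ] [452.3 300.5  70. ] 50.37217509551031 -25.328313124141083
[452.4 301.5  26. ] 92.39954100749623 -26.026503760986976
flange [452.4 300.3  24. ]
[[ 83.1 440.2]] [-299.4  444.6  813.6]
[[-0.9  0.4 -0. ]
 [ 0.4  0.9 -0. ]
 [-0.  -0.  -1. ]]
```

Emit:
apply_moves(increments=[[1,-33.8,-37.8,0,0,0,0],[1,-33.8,-37.8,0,0,0,0],[1,-33.8,-37.8,0,0,0,0],[1,-33.8,-37.8,0,0,0,0],[1,-33.8,-37.8,0,0,0,0],[1,-33.8,-37.8,0,0,0,0],[1,-33.8,-37.8,0,0,0,0],[1,-33.8,-37.8,0,0,0,0],[0.8,-33.8,-37.8,0,0,0,0],[0.8,-33.8,-37.8,0,0,0,0],[0.8,-33.8,-37.8,0,0,0,0],[0.8,-33.8,-37.8,0,0,0,0]], grip_force=30)

```text
time: 1.8
tool_pos: [450.6, 19.8, 231.6]
tcp_rot: [0.0, 0.2, 0.98, 0.0]
force: [0.7, 1.0, 0.2]
gripper_width: 68.6
grasp_force: 0.0
```

Emit:
apply_moves(increments=[[0.75,0,0,45,0,0,0],[0.75,0,0,45,0,0,0],[0.75,0,0,45,0,0,0],[0.75,0,0,0,0,0,0]])

```text
time: 2.3
tool_pos: [447.3, 20.7, 94.0]
tcp_rot: [-0.003, 0.201, 0.98, -0.002]
force: [-0.5, 0.6, 1.2]
gripper_width: 63.9
grasp_force: 0.0
```

Run:
```python
from h import *
S=crop('scene',210,230,100,75,7,'pics/s2.png')
p=env.observe()['tool_pos'];print(p)
for X in ([450.5,20.5,51],[450.5,20.5,25],[450.5,20.5,0]): print((proj(S,X)[0]-[210,230]+.5)*7-.5)
```

```text
[449.45934391  20.98316656  95.98684751]
[358.2130705  313.01623217]
[356.22758834 362.0872    ]
[354.38170045 407.70377995]
```

View pics/s2.png

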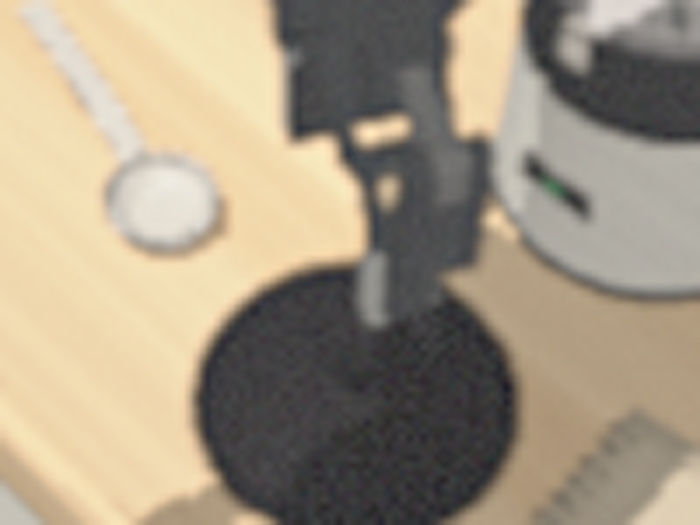

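The lid spans columns 195–518, so its centre is at 356, which matches the predicted axis. Descending to pinch the knob.

Emit:
apply_moves(increments=[[0.75,0,0,30,0,0,0],[0.75,0,0,25,0,0,0],[0.75,0,0,11,0,0,0],[0.75,0,0,0,0,0,0],[0.2,0,0,0,0,0,0],[0.2,0,0,0,0,0,0],[0.2,0,0,0,0,0,0],[0.2,0,0,0,0,0,0]], grip_force=35)

```text
time: 3.35
tool_pos: [451.0, 21.3, 31.5]
tcp_rot: [0.001, 0.2, 0.98, 0.001]
force: [-1.6, -0.9, 7.8]
gripper_width: 27.9
grasp_force: 33.9
```

Emit:
apply_moves(increments=[[0,0,0,0,0,0,0],[0,0,0,-10,0,0,0],[0,0,0,-15,0,0,0],[0,0,0,0,0,0,0]], grip_force=45)

```text
time: 3.85
tool_pos: [451.4, 21.6, 56.7]
tcp_rot: [0.002, 0.2, 0.98, 0.001]
force: [0.4, -0.2, -1.8]
gripper_width: 27.5
grasp_force: 44.6
```

Run:
```python
from h import *
S=crop('scene',210,230,100,75,7,'pics/s3.png')
s=env.observe();print(s['tool_pos'],s['force'],s['gripper_width'],s['grasp_force'])
```

```text
[450.76085499  21.55349813  56.07812498] [-0.87360719 -0.4455484  -0.96490951] 27.60472654802733 44.64727791957557
```

View pics/s3.png

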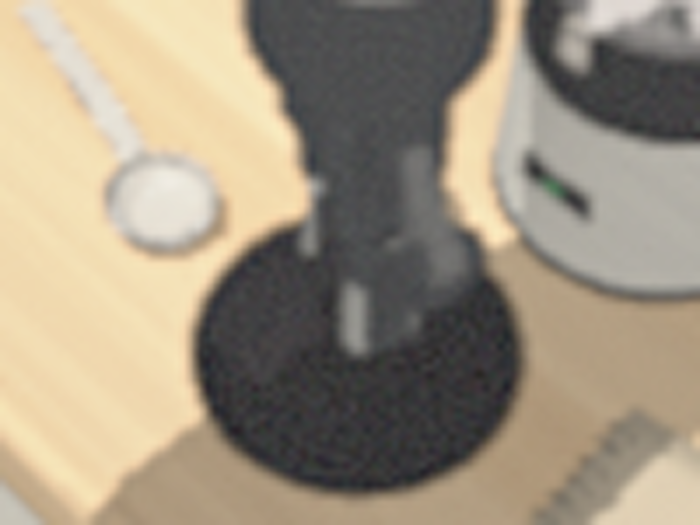

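Lid lifted level. Carrying it to the canister.

Emit:
apply_moves(increments=[[0,0,0,-40,0,0,0],[0,0,0,-55,0,0,0],[0,0,0,-50,0,0,0],[0,0.9,30,0,0,0,0],[0,0.9,45,0,0,0,0],[0,0.9,50,0,0,0,0],[0,0.9,50,0,0,0,0],[0,0.9,50,0,0,0,0],[0,0.9,50,0,0,0,0],[0,0.9,40,0,0,0,0],[0,0.9,26.5,0,0,0,0],[0,0,0,0,0,0,0]])

```text
time: 5.4
tool_pos: [576.8, 341.1, 198.6]
tcp_rot: [-0.001, 0.199, 0.98, -0.0]
force: [-1.1, -0.2, -2.3]
gripper_width: 27.3
grasp_force: 45.2
```

Run:
```python
from h import *
np.set_printoptions(precision=2,suppress=True)
s=env.observe();print(s['tool_pos'],s['tcp_rot'],s['force'],s['gripper_width'],s['qpos'])
```

```text
[576.76 341.1  198.64] [-0.    0.2   0.98 -0.  ] [-1.14 -0.19 -2.33] 27.314944221461705 [-0.86  0.48  0.38  1.53 -0.19  1.17  0.72]
```

Emit:
apply_moves(increments=[[0,0,0,20,0,0,0],[0,0,0,20,0,0,0],[0,0,0,0,0,0,0],[0,0,0,0,0,0,0]])

```text
time: 5.9
tool_pos: [577.8, 337.8, 160.3]
tcp_rot: [0.0, 0.201, 0.98, 0.0]
force: [-0.3, -0.3, -1.9]
gripper_width: 27.6
grasp_force: 45.2
```

Run:
```python
from h import *
np.set_printoptions(precision=2,suppress=True)
S=crop('scene',170,120,100,75,7,'pics/s4.png')
for i in range(3):
  s=env.observe();print(s['tool_pos'],s['force']);optics.get_image('top')
```

```text
[578.14 338.05 160.9 ] [-0.12 -0.32 -1.15]
[578.27 338.21 161.16] [-0.52 -0.09 -2.24]
[578.3  338.29 161.26] [-0.53  0.21 -2.06]
```

View pics/s4.png

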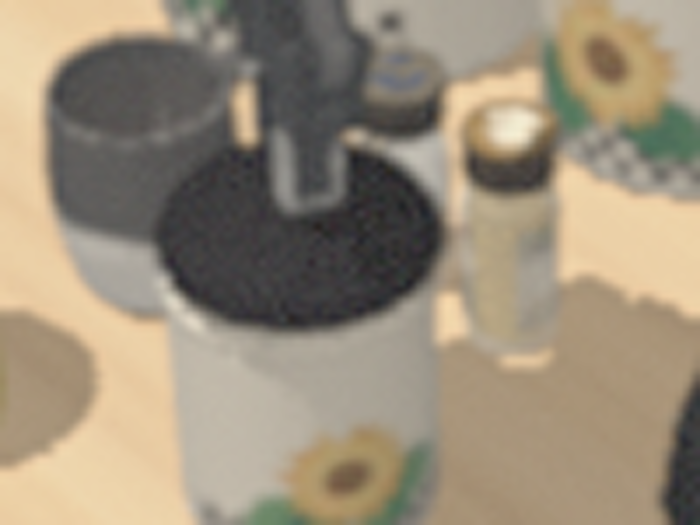

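Lid (157–441 px) sits centred over the canister (165–440 px). Lowering gently.

Emit:
apply_moves(increments=[[0,0,0,5,0,0,0],[0,0,0,3,0,0,0],[0,0,0,2,0,0,0],[0,0,0,1.5,0,0,0],[0,0,0,0,0,0,0]])

```text
time: 6.72
tool_pos: [577.8, 338.2, 149.0]
tcp_rot: [0.0, 0.201, 0.98, 0.0]
force: [-0.9, 0.3, -1.0]
gripper_width: 27.8
grasp_force: 45.2
```

Emit:
apply_moves(increments=[[0,0,0,1,0,0,0],[0,0,0,1,0,0,0],[0,0,0,0,0,0,0]])

```text
time: 7.1
tool_pos: [578.0, 338.3, 148.5]
tcp_rot: [0.0, 0.201, 0.98, 0.001]
force: [-2.4, -1.5, 6.5]
gripper_width: 27.8
grasp_force: 45.8
```

Emit:
apply_moves(increments=[[0.45,0,0,0,0,0,0],[0.6,0,0,0,0,0,0],[0.75,0,0,0,0,0,0],[0.75,0,0,0,0,0,0],[0.75,0,0,-20,0,0,0],[0.75,0,0,-50,0,0,0],[0.75,0,0,-20,0,0,0]])

```text
time: 7.98
tool_pos: [579.7, 338.7, 242.0]
tcp_rot: [0.003, 0.201, 0.98, 0.002]
force: [-0.2, 0.8, 0.6]
gripper_width: 64.3
grasp_force: 0.0
```

Emit:
apply_moves(increments=[[0.75,34,-28,0,0,0,0],[0.75,34,-28,0,0,0,0],[0.75,33,-28.4,0,0,0,0],[0.7,0,0,40,0,0,0.045],[0.7,0,0,50,0,0,0],[0.7,0,0,50,0,0,0],[0.7,0,0,0,0,0,0],[0.7,0,0,0,0,0,0],[0.7,0,0,0,0,0,0]])

```text
time: 9.1
tool_pos: [453.5, 301.5, 99.5]
tcp_rot: [0.001, 0.223, 0.975, 0.002]
force: [0.2, 0.3, 0.5]
gripper_width: 59.6
grasp_force: 0.0
```

Run:
```python
from h import *
np.set_printoptions(precision=2,suppress=True)
s=env.observe();print(s['tool_pos'],s['tcp_rot'],s['force'],s['gripper_width'],s['qpos'])
S=crop('scene',150,140,112,84,7,'pics/s5.png')
```

```text
[453.49 301.47  99.49] [0.   0.22 0.97 0.  ] [0.19 0.29 0.55] 59.63661894040077 [-0.97  0.37  0.37  1.94 -0.17  0.86  0.62]
```

View pics/s5.png

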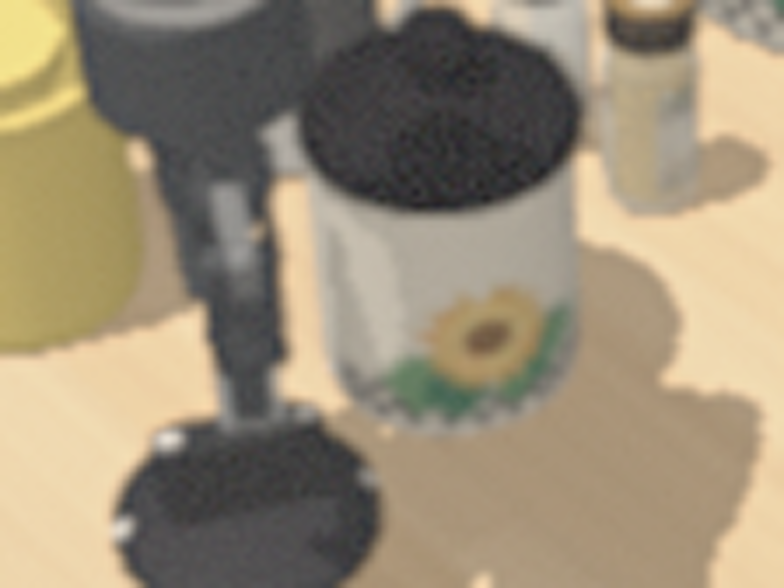

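The canister lid is seated level (300–580 px over 308–580). The gripper is above the bar, with bar dashes at (170,440) and (305,412). Descending to grip.

Emit:
apply_moves(increments=[[0.7,0,0,25,0,0,0],[0.7,0,0,20,0,0,0],[0.7,0,0,13,0,0,0],[0.7,0,0,0,0,0,0],[0,0,0,0,0,0,0],[0,0,0,0,0,0,0],[0,0,0,0,0,0,0],[0,0,0,0,0,0,0],[0,0,0,0,0,0,0]], grip_force=60)

```text
time: 10.28
tool_pos: [452.4, 300.8, 39.7]
tcp_rot: [0.0, 0.222, 0.975, 0.001]
force: [-1.2, -0.3, 5.2]
gripper_width: 17.2
grasp_force: 59.2
```

Emit:
apply_moves(increments=[[0,0,0,-45,0,0,0],[0,0,0,-55,0,0,0],[0,0,0,-50,0,0,0],[0,-30.6,-24.4,0,0,0,0],[0,-30.6,-24.4,0,0,0,0],[0,-30.6,-24.4,0,0,0,0],[0,-30.6,-24.3,0,0,0,0],[0,-30.6,-24.3,0,0,0,0],[0,-30.6,-24.3,0,0,0,0],[0,-30.6,-24.3,0,0,0,0],[0,-30.5,-24.3,0,0,0,0],[0,0,0,0,0,0,0]])

```text
time: 11.78
tool_pos: [587.8, 14.0, 188.3]
tcp_rot: [0.0, 0.226, 0.974, -0.001]
force: [-0.6, -0.3, -1.3]
gripper_width: 17.5
grasp_force: 59.2
```

Emit:
apply_moves(increments=[[0,0,0,0,0,0,-0.114],[0,0,0,0,0,0,-0.114],[0,0,0,0,0,0,-0.114],[0,0,0,0,0,0,-0.114],[0,0,0,0,0,0,0],[0,0,0,0,0,0,0],[0,0,0,0,0,0,0]])

```text
time: 12.65
tool_pos: [587.5, 18.9, 188.6]
tcp_rot: [-0.0, -0.003, 1.0, 0.0]
force: [-0.1, 0.1, -0.9]
gripper_width: 17.2
grasp_force: 59.2
```

Run:
```python
from h import *
from scipy.spatial.transform import Rotation as Ro
np.set_printoptions(precision=2,suppress=True)
for i in range(4):
  s=env.observe();M=Ro.from_quat(s['tcp_rot'][[1,2,3,0]]).as_matrix()
  print(s['tool_pos'],np.degrees(np.arctan2(-M[1,0],-M[0,0])),M[:,2],s['force'],s['gripper_width']);optics.get_image('top')
print(s['qpos'])
S=crop('scene',255,170,112,84,7,'pics/s6.png')
```

```text
[587.52  18.93 188.64] 0.38565293222920355 [-0.  0. -1.] [-0.05  0.13 -0.89] 17.21546970058542
[587.55  18.87 188.69] 0.39126892345321385 [-0.  0. -1.] [-0.59 -0.55 -1.95] 17.1650725712169
[587.61  18.8  188.74] 0.39698369877625744 [-0.  0. -1.] [ 0.05 -0.48 -0.81] 16.780827655301163
[587.66  18.72 188.77] 0.39754568862373413 [-0.  0. -1.] [-0.69  0.26 -0.89] 17.009992173311055
[-0.46  0.35  0.44  1.75 -0.17  1.08  1.62]
```

View pics/s6.png

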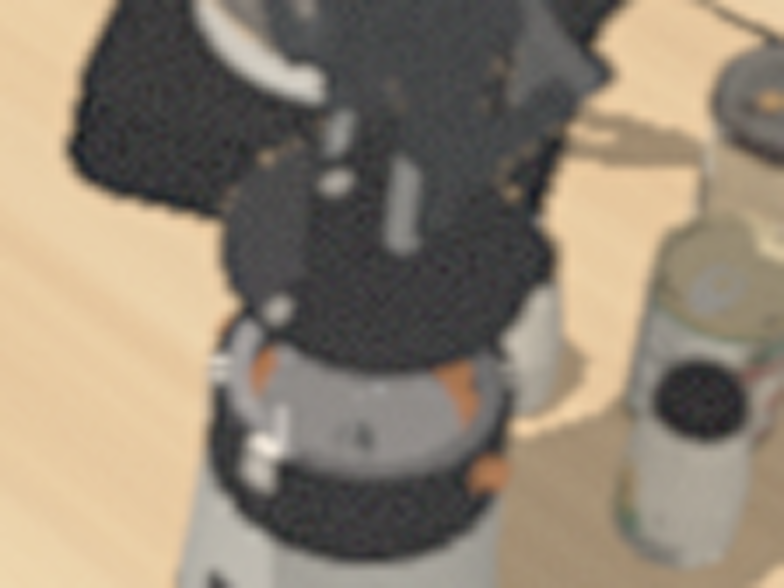

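The grinder lid is above the mouth, and slot marks show near (262,450). I'll check numerically where the slot and pulse marks should project.

Run:
```python
from h import *
np.set_printoptions(precision=1,suppress=True)
S=optics.get_image('scene')
for a in(0,45,90,135,180,-45,-90):
  r=np.radians(a+.4);X=[588.7+46*np.cos(r),19.3+46*np.sin(r),115];print(a,(proj(S,X)[0]-[255,170]+.5)*7-.5)
# lid flange dashes pred (lid at TCP, z flange top ~ tcp+?)
for a in(180,):
  r=np.radians(a+.4)
  for z in(170,175): X=[587.6+46*np.cos(r),18.8+46*np.sin(r),z];print('lid',(proj(S,X)[0]-[255,170]+.5)*7-.5)
```

```text
0 [454.9 307.2]
45 [353.7 275. ]
90 [256.9 301.4]
135 [218.3 373.2]
180 [263.6 450.9]
-45 [504.7 381.6]
-90 [470.9 457. ]
lid [275.2 333.3]
lid [276.4 321.9]
```

Emit:
apply_moves(increments=[[0,-1,0.5,10,0,0,0],[0,0,0,10,0,0,0],[0,0,0,10,0,0,0],[0,0,0,4,0,0,0],[0,0,0,3,0,0,0],[0,0,0,0,0,0,0]])

```text
time: 13.7
tool_pos: [588.8, 19.2, 151.8]
tcp_rot: [0.0, -0.004, 1.0, 0.0]
force: [0.4, -0.0, -1.4]
gripper_width: 17.2
grasp_force: 59.2
```

Emit:
apply_moves(increments=[[0,0,0,3,0,0,0],[0,0,0,2,0,0,0],[0,0,0,2,0,0,0],[0,0,0,2,0,0,0],[0,0,0,0,0,0,0]])

```text
time: 14.32
tool_pos: [589.6, 19.7, 143.0]
tcp_rot: [0.001, -0.004, 1.0, 0.0]
force: [3.7, 1.2, -1.4]
gripper_width: 17.0
grasp_force: 59.3
```

Emit:
apply_moves(increments=[[0,-0.3,0,2,0,0,0],[0,0,0,2,0,0,0],[0,0,0,2,0,0,0],[0,0,0,0,0,0,0]])

```text
time: 14.82
tool_pos: [590.0, 18.9, 137.0]
tcp_rot: [0.001, -0.003, 1.0, -0.0]
force: [4.8, 1.2, 0.9]
gripper_width: 17.0
grasp_force: 59.6
```

Emit:
apply_moves(increments=[[0,-0.5,0,1,0,0,0],[0,0,0,1,0,0,0],[0,0,0,1,0,0,0],[0,0,0,0,0,0,0]])

```text
time: 15.32
tool_pos: [590.2, 18.9, 134.7]
tcp_rot: [0.001, -0.004, 1.0, 0.0]
force: [4.1, 0.6, 5.6]
gripper_width: 17.1
grasp_force: 60.2
```

Seated (z ≈ 135 as expected, contact force rising). Turning clockwise.

Emit:
apply_moves(increments=[[0,-0.3,0,0.3,0,0,0],[0,0,0,0,0,0,0.12],[0,0,0,0,0,0,0.12],[0,0,0,0,0,0,0.12],[0,0,0,0,0,0,0.12],[0,0,0,0,0,0,0.12],[0,0,0,0,0,0,0.1],[0,0,0,0,0,0,0]], grip_force=80)

```text
time: 16.32
tool_pos: [590.1, 19.6, 134.7]
tcp_rot: [0.0, 0.34, 0.941, 0.0]
force: [2.8, 1.5, 9.9]
gripper_width: 16.9
grasp_force: 79.0
```

Run:
```python
from h import *
from scipy.spatial.transform import Rotation as Ro
np.set_printoptions(precision=2,suppress=True)
for i in range(2):
  s=env.observe();M=Ro.from_quat(s['tcp_rot'][[1,2,3,0]]).as_matrix()
  print(s['tool_pos'],np.degrees(np.arctan2(-M[1,0],-M[0,0])),M[:,2],s['force'],s['moment'],s['gripper_width'],s['qpos']);optics.get_image('top')
```

```text
[590.14  19.59 134.7 ] -39.695052907821 [ 0.  0. -1.] [2.76 1.46 9.93] [ 0.18 -0.44 -0.02] 16.859021633866607 [-0.55  0.44  0.58  1.8  -0.29  0.98  1.03]
[590.13  19.61 134.69] -39.67379605558799 [ 0.  0. -1.] [3.64 2.17 9.82] [ 0.13 -0.43  0.02] 16.874341332694346 [-0.55  0.44  0.58  1.8  -0.29  0.98  1.03]
```

Emit:
apply_moves(increments=[[0,0,0,0,0,0,0.06],[0,0,0,0,0,0,0.026],[0,0,0,0,0,0,0],[0,0,0,0,0,0,0]])

```text
time: 16.92
tool_pos: [590.2, 19.6, 134.7]
tcp_rot: [0.0, 0.379, 0.925, 0.001]
force: [4.6, 1.8, 8.7]
gripper_width: 16.9
grasp_force: 78.9
```

Run:
```python
from h import *
from scipy.spatial.transform import Rotation as Ro
np.set_printoptions(precision=2,suppress=True)
for i in range(2):
  s=env.observe();M=Ro.from_quat(s['tcp_rot'][[1,2,3,0]]).as_matrix()
  print(s['tool_pos'],np.degrees(np.arctan2(-M[1,0],-M[0,0])),s['force'],s['moment'],s['gripper_width']);
  S=crop('scene',265,180,80,60,10,'pics/s7.png')
for a in(0,135,180,-45):
  r=np.radians(a+.4)
  print(a,[((proj(S,[588.9+45*np.cos(r),19.3+45*np.sin(r),z])[0]-[265,180]+.5)*10-.5) for z in (115,123)])
```

```text
[590.23  19.58 134.74] -44.550717713561795 [4.63 1.8  8.73] [ 0.21 -0.51  0.21] 16.891927345648835
[590.21  19.57 134.71] -44.5484157994293 [3.04 2.89 9.38] [ 0.2  -0.48  0.19] 17.11803131414149
0 [array([547.83, 340.75]), array([551.71, 316.56])]
135 [array([217.1, 433.1]), array([219.32, 408.87])]
180 [array([280.55, 541.56]), array([283.15, 517.35])]
-45 [array([617.32, 444.8 ]), array([621.64, 420.61])]
```

View pics/s7.png

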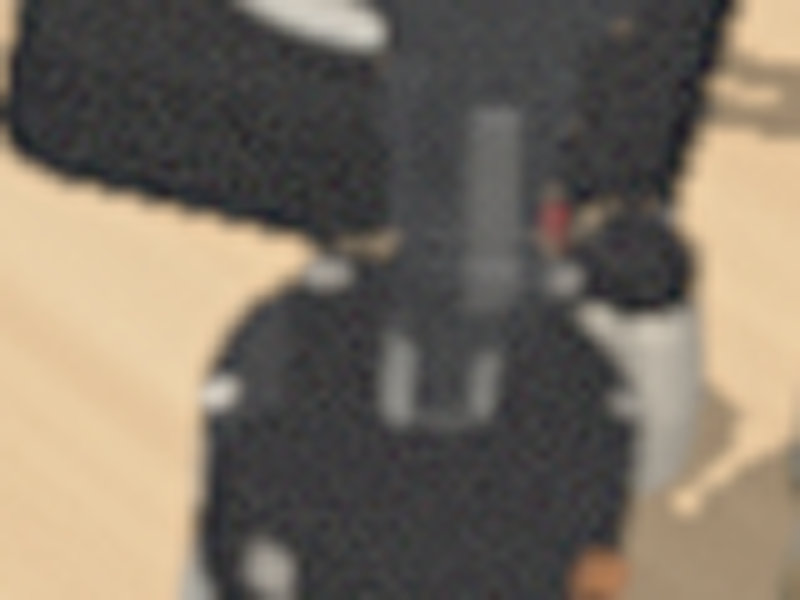

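The lid's dashes are at (220,390) and (628,402), in line with the pulse marks. Yaw is −44.6°, z fully down, and a spring moment of about 0.2 N m is felt. Handing in.

```bash
python3 -c "
from cell import env
print(env.finish_job())"
```

```text
the job is handed in; nothing more can be done
None
```

I handed the job in: the black lid sits level on the canister, and the gripper still holds the grinder lid fully down at pulse (about 45° clockwise by wrist angle and dashes, short of the lock), after about 17 s; no verdict came back.

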